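# Find the carton that is still full and scan both its labels

## Robot

A 6-joint arm with a two-finger parallel gripper is mounted at the origin on the work surface. World frame = base frame: x ahead of the robot, y to its left, z up, the work surface at z = 0. Lengths are in m, angles in rad, forces in N, time in s.
With the tool pointing down it reaches from about 0.35 to 0.875 m from the base axis. Payload 4.2 kg.
Tool frame: the origin (TCP) lies at the very end of the fingers, on their centre line; the grasp point (between the pads) lies 19 mm behind it; z points along the fingers, y is the direction in which the jaws open and shut (so a half turn about z gives the same grasp; the last joint's range is limited). The gripper opens to 87 mm and grips with 3 to 60 N. Pads are 19 mm wide; open, the fingers measure 117 mm over their backs; the gripper's body (75 mm by 190 mm) begins 51 mm behind the grasp point.
Start: joints at [-1.072, 0.385, 0.008, 0, -1.194, -0.259], TCP at [0.148, -0.607, 0.223] pointing down, gripper open.
Joint ranges: [-3.14, 3.14], [-1.21, 2.06], [-1.07, 1.41], [-3.16, 2.05], [-2.99, -0.16], [-3.1, 3.1]. Speed limits (rad/s): [2.79, 2.79, 3.14, 3.14, 3.14, 3.14].

## Interface

Orientations are given as a unit quaternion [x, y, z, w].
In Python, from workcell import arm, imaging gives the robot as it stands.
- The arm moves only by the tool carry_out, never from a script. Its argument "series" is a list of rows, each a list of 3 entries, a list of its own where there are three numbers: the shift along the world's x, y, z in m, then the turn, a rotation vector about the world's x, y, z in degrees, then the closure, from 0 (fully open) to 1 (shut). In form: [[[x, y, z], [wx, wy, wz], hand], ...]. A call has 1 to 20 rows; each row is the pose to reach, as a shift and turn from the pose measured when the call began; what a row does not reach only later rows make up. A row lasts 1/12 s, in which the tool goes at most 41.7 mm and 7.16 degrees, less where a joint would pass 70% of its speed; a pose out of reach is approached as far as the arm can. A call with a gripper value outside its range is refused whole. The fingers move at their own pace and stop on an object; "force" is the grip in N (left out, the last holds). Time passes only in rows, so rows that repeat a pose let the fingers close. It gives the time, the measured TCP pose, the force and the opening at its end, in the units of the state.
- arm.sense(): the state, without advancing time (a new reading comes with each control period).
- imaging.grab_frame(name): name is "scene" or "top"; returns the picture (400x640x3 uint8, red, green, blue); there is no depth.
- imaging.get_calibration(name): a dict with "vfov" (degrees; the focal length in pixels is half the picture's height over the tangent of half this angle, whatever the lens; pixels are square), "cx", "cy" (the principal point, pixels), "origin" and "orientation" of the camera in the world. Camera axes: x right, y up, looking along -z (the intrinsics and any distortion apply to the point x, -y, -z); pixel columns grow to the right and rows downward; lengths in m; the calibration is good to about 2 mm. A picture is of the moment at which its call begins. get_calibration takes no time and is no camera call.
- arm.hand_in(): hands the job in, once; it reports no verdict.
Trained networks look in the newest picture that a camera, given by its name, has taken for a name from the list of things; names that differ only in an ending like _2 or _b are one class to them, and where a whole thing is asked for, a point or a joint stands for the part that bears it (a point fixed in the world has none). Each returns a list of dicts, best first, with "score" (0 to 1); they miss things now and then, are a little off and sometimes report something else, mostly with a low value. They report only what shows in the picture. A call takes as long as a camera call. They do not tell look-alikes from the thing itself.
- imaging.boxes_of(camera, thing): "rect" ([left, top, right, bottom] in pixels, round what is visible of it).
- imaging.silhouettes(camera, thing): "region" (400x640 bool, what is visible of it) and "rect" ([left, top, right, bottom] in pixels, round what is visible of it).
The state is a dict: "time_s": time; "joints": joint angles; "qd": joint speeds; "effort": joint torques, N m; "ee_pos": TCP position; "eef_rot": TCP orientation; "ft_force": force on the tool from outside, world axes, zero at the start; "wrist_torque": the same for the moment, N m; "width": finger opening in m.
Only numpy, scipy, OpenCV 4.12 (cv2) and the standard library are available. Lean on these libraries where they do the work, as an engineer would, in place of code of your own. Each camera call takes 0.05 s, during which the arm holds its last target.

## Task

One of these two identical white cartons is short of part of its contents: lift each in turn a few centimetres off the mat to feel which is the heavier, and leave the lighter one standing where it was. Then show the heavier one to the scanner, held clear of everything a few centimetres before the middle of the red window: first with its blue-banded end label squarely facing the window for about a second, then, turned round, with its orange-banded end label facing it the same way. Finish there, holding it still in the gripper; drop neither carton and leave everything else on the table where it is.

Things in the scene. Friction and masses are not known exactly. Their poses are not given: they have to be found in the camera images.
- carton_a: one of two like white cartons, 110 x 50 x 56 mm (x, y, z), standing on the 3 mm mat; origin: centre of its underside, z up. Bar-code label with blue band on its +x end, orange band on its -x end; each colour folds 18 mm over the top. Grip the plain long sides, 50 mm apart. One weighs 0.15 to 0.21 kg, the other 0.38 to 0.52 kg; which is which cannot be seen
- carton_b: one of two like white cartons, 110 x 50 x 56 mm (x, y, z), standing on the 3 mm mat; origin: centre of its underside, z up. Bar-code label with blue band on its +x end, orange band on its -x end; each colour folds 18 mm over the top. Grip the plain long sides, 50 mm apart. One weighs 0.15 to 0.21 kg, the other 0.38 to 0.52 kg; which is which cannot be seen
- carton_a_blue (a point): centre of carton_a's blue-banded end label: on the end face, 55 mm along +x from the carton's axis, 30 mm above its underside
- carton_a_orange (a point): centre of carton_a's orange-banded end label: on the end face, 55 mm along -x from the carton's axis, 30 mm above its underside
- carton_b_blue (a point): centre of carton_b's blue-banded end label: on the end face, 55 mm along +x from the carton's axis, 30 mm above its underside
- carton_b_orange (a point): centre of carton_b's orange-banded end label: on the end face, 55 mm along -x from the carton's axis, 30 mm above its underside
- scanner: fixed hands-free bar-code scanner: dark head 66 x 84 mm and 156 mm high overall on a round foot 100 mm across. Origin: centre of the foot's underside; z up. Its upright red window looks along its own -x, slantwise across the mat towards the robot and the cartons; a green lamp strip runs along the window-side edge of its top, the black lead leaves at the back
- scan_window (a point): centre of the scanner's red window (56 wide, 60 mm high), 105 mm above the mat, 35 mm along -x from the scanner's axis; axes as the scanner's (x into the head, z up). It reads a label 20 to 100 mm before it, facing it squarely (within 15 degrees), its centre within 25 mm of the window's sideways and in height
- mug: bystander: blue ceramic mug, 82 mm across, 95 mm high; origin at the centre of its underside
- sauce_bottle: bystander: red sauce bottle with green cone cap, 62 mm across, 181 mm high; origin at the centre of its underside
- water_bottle: bystander: clear glass water bottle with steel cap, 68 mm across, 207 mm high; origin at the centre of its underside
- tape_roll: bystander: roll of brown packing tape lying flat, 96 mm across, 48 mm high; origin at the centre of its underside
- stapler: bystander: red and black office stapler, 135 x 34 x 48 mm, long along its x; origin at the centre of its underside
- kraft_box: bystander: brown-yellow kraft box, 125 x 75 x 48 mm, long along its x; origin at the centre of its underside
- tape_dispenser: bystander: black weighted desk tape dispenser, 160 x 58 mm, 86 mm high, long along its x; origin at the centre of its underside
- mat: fixed dark packing mat on the table, 520 x 800 mm, 3 mm thick, under the cartons and the scanner; origin at the centre of its underside
Mind the look-alikes: they are no part of the job. What is shaped like the carton_a but pink or turquoise is not meant.

How it is judged:
By the outcome, as a careful person would: the job done as asked, in the order asked, and still so for the second after the job is handed in, while the arm keeps its last pose, push and grip.
It also fails if it takes over 72 s, if anything falls off the work surface, if the arm or the gripper's body presses on something with over 40 N, if the wrist force passes 120 N, or if a joint passes its speed limit or range.

## Working session

There is one attempt and no reset: what is moved stays moved. The work goes in short steps, Python scripts to look and compute and a tool call to move; the robot and the scene stay as the last step left them, time stands still between calls to the robot, and variables do not carry over. Pictures are saved under pics/ and viewed, and the job is handed in when it is done.

Besides the shell and the picture viewer there is one more tool, called after ">>>" by a JSON object that holds its "op" and its "data", one argument or row to a line. carry_out: Moves the arm, as the interface text tells. Its arguments: {"type":"object","properties":{"series":{"type":"array","items":{"type":"array"}},"force":{"type":"number"}},"required":["series"]}

```bash
mkdir -p pics; ls
python3 - <<'E'
from workcell import arm, imaging
import cv2
for n in("scene","top"):
    im=imaging.grab_frame(n); cv2.imwrite(f"pics/{n}0.png",im[:,:,::-1]); print(imaging.get_calibration(n))
print(arm.sense())
E
```

```text
pics
{'vfov': 57.22544406759667, 'cx': 317.0686271789178, 'cy': 207.16992881651288, 'origin': array([1.09166738, 0.22329075, 1.04402232]), 'orientation': array([0.18721575, 0.21304723, 0.73005513, 0.6217561 ])}
{'vfov': 52.31751867237798, 'cx': 320.29162475227525, 'cy': 199.6585441605322, 'origin': array([0.36090829, 0.11453957, 1.09247164]), 'orientation': array([ 0.05379211, -0.03968627, -0.70383536,  0.70721086])}
{'time_s': 0.1, 'joints': array([-1.07241462e+00,  3.85486806e-01,  6.75602327e-03, -4.41135508e-04,
       -1.19399132e+00, -2.58586446e-01]), 'qd': array([-0.00014149, -0.00106161,  0.00260855,  0.00153725,  0.00045577,
        0.00030524]), 'effort': array([-4.86650133e-04, -3.91689062e+01,  1.87932783e+01,  4.23195720e+00,
        1.33742852e-02, -7.88714169e-05]), 'ee_pos': array([ 0.14832085, -0.60659019,  0.22156123]), 'eef_rot': array([-1.19529743e-01,  9.92830132e-01,  9.70497684e-04, -1.65293739e-04]), 'ft_force': array([-0.42358714, -0.22316775, -0.28139503]), 'wrist_torque': array([ 0.01671817, -0.00951599,  0.05871175]), 'width': 0.0869758262545866}
```

View pics/scene0.png

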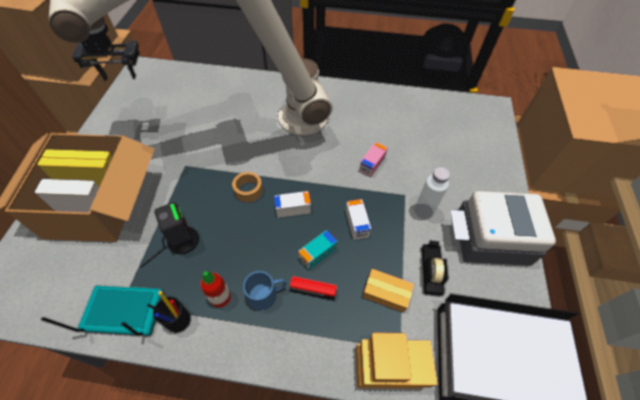

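View pics/top0.png

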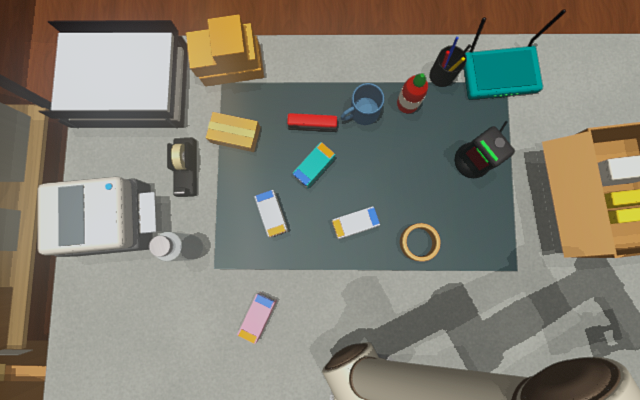

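Top view: the white cartons are at (270,213) and (356,222). Look-alikes are pink at (257,317) and turquoise at (314,164). The scanner is at about (485,150), its green lamp facing left and down, towards the robot. Next I measure them.

```bash
cat > h.py <<'E'
import numpy as np, cv2
from workcell import arm, imaging
from scipy.spatial.transform import Rotation as R
from scipy.optimize import minimize
C={n:imaging.get_calibration(n) for n in("scene","top")}
def proj(n,P):
    c=C[n];f=200/np.tan(np.radians(c["vfov"]/2))
    p=(np.atleast_2d(P)-c["origin"])@R.from_quat(c["orientation"]).as_matrix()
    return np.c_[c["cx"]+f*p[:,0]/-p[:,2], c["cy"]-f*p[:,1]/-p[:,2]]
def back(n,uv,z):
    c=C[n];f=200/np.tan(np.radians(c["vfov"]/2));uv=np.atleast_2d(uv)
    d=np.c_[(uv[:,0]-c["cx"])/f,-(uv[:,1]-c["cy"])/f,-np.ones(len(uv))]@R.from_quat(c["orientation"]).as_matrix().T
    return c["origin"]+d*((z-c["origin"][2])/d[:,2])[:,None]
E
python3 - <<'E'
from h import *
import pickle
out={}
for n in("scene","top"):
    im=imaging.grab_frame(n)
    for t in("carton_a","scanner","tape_roll","mug","sauce_bottle","water_bottle","kraft_box","stapler"):
        s=imaging.silhouettes(n,t)
        out[n,t]=s
        for q in s:
            if q["score"]>.3: print(n,t,round(q["score"],2),np.round(q["rect"]), q["region"].sum(), np.round(back(n,[(q["rect"][0]+q["rect"][2])/2,(q["rect"][1]+q["rect"][3])/2],.05)[0],3))
    out[n]=im
pickle.dump(out,open("o.pkl","wb"))
c=out["top"][60:280,220:540]; cv2.imwrite("pics/topcrop.png",cv2.resize(c[:,:,::-1],None,fx=2.5,fy=2.5,interpolation=cv2.INTER_CUBIC))
c=out["scene"][150:330,130:400]; cv2.imwrite("pics/scenecrop.png",cv2.resize(c[:,:,::-1],None,fx=2.9,fy=2.9,interpolation=cv2.INTER_CUBIC))
E
```

```text
scene carton_a 0.88 [275. 193. 314. 218.] 726 [0.46  0.058 0.05 ]
scene carton_a 0.83 [347. 201. 372. 237.] 686 [0.476 0.269 0.05 ]
scene carton_a 0.74 [364. 142. 386. 177.] 529 [0.222 0.302 0.05 ]
scene carton_a 0.64 [298. 230. 336. 267.] 822 [0.601 0.154 0.05 ]
scene carton_a 0.44 [144. 200. 197. 268.] 1544 [ 0.625 -0.299  0.05 ]
scene scanner 0.87 [142. 200. 198. 267.] 1539 [ 0.623 -0.301  0.05 ]
scene scanner 0.37 [290. 277. 338. 299.] 756 [0.725 0.164 0.05 ]
scene tape_roll 0.73 [233. 171. 260. 205.] 574 [ 0.418 -0.112  0.05 ]
scene mug 0.93 [248. 270. 290. 310.] 1138 [0.75 0.04 0.05]
scene mug 0.37 [139. 202. 201. 269.] 1547 [ 0.628 -0.299  0.05 ]
scene sauce_bottle 0.6 [199. 273. 229. 309.] 774 [ 0.778 -0.111  0.05 ]
scene water_bottle 0.83 [412. 168. 449. 219.] 1113 [0.339 0.494 0.05 ]
scene water_bottle 0.71 [276. 189. 313. 219.] 741 [0.455 0.058 0.05 ]
scene water_bottle 0.66 [347. 199. 371. 239.] 700 [0.477 0.269 0.05 ]
scene water_bottle 0.44 [420. 239. 447. 299.] 1226 [0.611 0.501 0.05 ]
scene kraft_box 0.55 [364. 269. 413. 311.] 1419 [0.697 0.374 0.05 ]
top carton_a 0.68 [293. 139. 336. 187.] 960 [0.597 0.152 0.05 ]
top carton_a 0.58 [255. 190. 288. 236.] 873 [0.465 0.261 0.05 ]
top carton_a 0.57 [334. 209. 380. 241.] 916 [0.435 0.042 0.05 ]
top scanner 0.69 [457. 126. 516. 175.] 1940 [ 0.63  -0.296  0.05 ]
top tape_roll 0.8 [402. 222. 440. 264.] 632 [ 0.391 -0.12   0.05 ]
top tape_roll 0.41 [205. 110. 259. 151.] 1526 [0.683 0.371 0.05 ]
top mug 0.7 [339.  81. 381. 123.] 1168 [0.761 0.032 0.05 ]
top mug 0.63 [402. 222. 443. 263.] 722 [ 0.391 -0.125  0.05 ]
top sauce_bottle 0.73 [396.  70. 426. 114.] 857 [ 0.789 -0.104  0.05 ]
top water_bottle 0.63 [148. 233. 203. 263.] 1310 [0.373 0.506 0.05 ]
top kraft_box 0.84 [206. 112. 260. 152.] 1583 [0.68  0.368 0.05 ]
top stapler 0.69 [287. 112. 340. 131.] 800 [0.708 0.155 0.05 ]
```

View pics/topcrop.png

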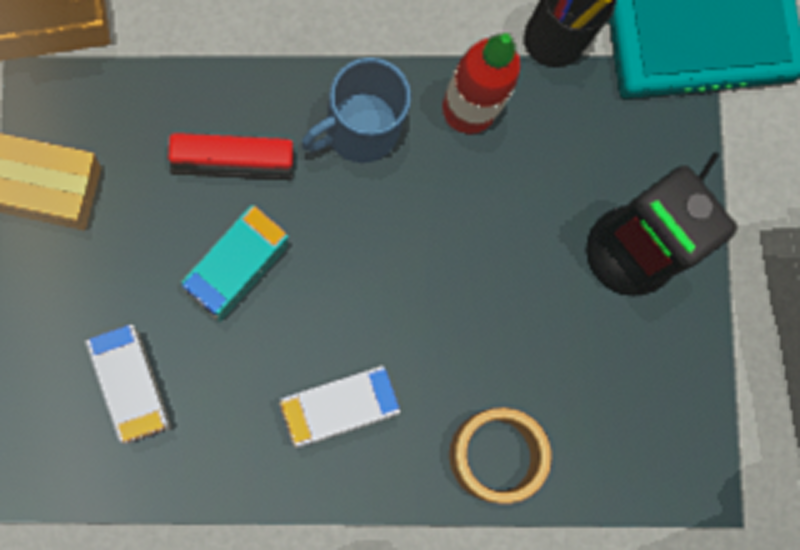

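View pics/scenecrop.png

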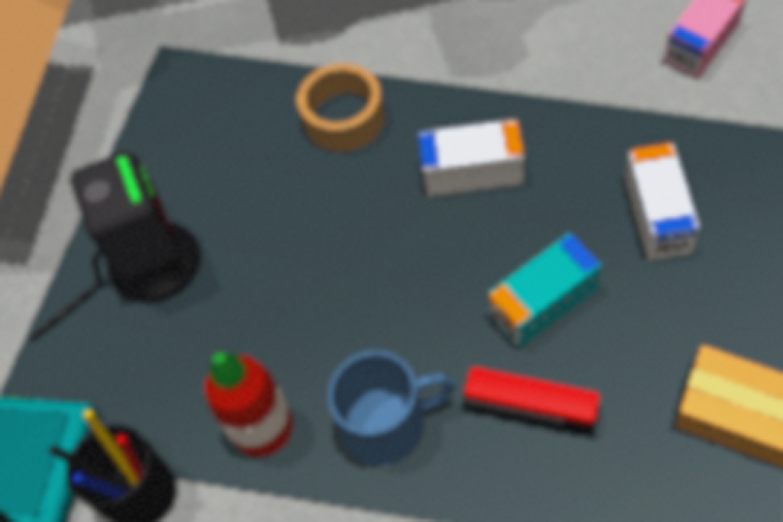

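```bash
cat > fit.py <<'E'
from h import *
def carton(x,y,yaw,z=.003):
    b=np.array([[sx*.055,sy*.025,h] for sx in(1,-1) for sy in(1,-1) for h in(0,.056)])
    return R.from_euler('z',yaw).apply(b)+[x,y,z]
def ras(pts):
    m=np.zeros((1600,2560),np.float32);cv2.fillConvexPoly(m,cv2.convexHull(((pts+.5)*4).astype(np.int32)),1)
    return cv2.resize(m,(640,400),interpolation=cv2.INTER_AREA)
def fit(masks,x0):
    def cost(p):
        s=0
        for n,m in masks:
            r=ras(proj(n,carton(*p)));s+=1-np.minimum(r,m).sum()/np.maximum(r,m).sum()
        return s/len(masks)
    o=minimize(cost,x0,method='Nelder-Mead',options=dict(initial_simplex=np.array(x0)+np.array([[0,0,0],[.02,0,0],[0,.02,0],[0,0,.2]]),xatol=1e-5,fatol=1e-5))
    return o.x,o.fun
E
python3 - <<'E'
from fit import *
import pickle
o=pickle.load(open("o.pkl","rb"))
def pick(n,t,cx,cy):
    return min(o[n,t],key=lambda q:abs((q["rect"][0]+q["rect"][2])/2-cx)+abs((q["rect"][1]+q["rect"][3])/2-cy))["region"].astype(np.float32)
for name,t,s,x0 in(("L",(270,213),(359,219),(.46,.26,.3)),("R",(356,222),(294,205),(.44,.04,-1.3))):
    mt=pick("top","carton_a",*t);ms=pick("scene","carton_a",*s)
    for l,ms_ in(("top",[("top",mt)]),("scene",[("scene",ms)]),("both",[("top",mt),("scene",ms)])):
        p,f=fit(ms_,x0);print(name,l,np.round(p,4),np.degrees(p[2]).round(1),round(f,3))
# scanner lamp
for n in("top","scene"):
    im=o[n].astype(int);r,g,b=im[...,0],im[...,1],im[...,2]
    m=((g>150)&(r<100)&(b<140)).astype(np.uint8)
    k,lab,st,ce=cv2.connectedComponentsWithStats(m)
    for i in range(1,k):
        if st[i,4]>8:
            ys,xs=np.where(lab==i);rc=cv2.minAreaRect(np.c_[xs,ys].astype(np.float32));print(n,st[i],np.round(back(n,ce[i],.159),3), np.round(back(n,cv2.boxPoints(rc),.159),3).tolist())
# colour tops
for n in("top","scene"):
    im=o[n].astype(int);r,g,b=im[...,0],im[...,1],im[...,2]
    m=((b>150)&(r<110)&(g<150)).astype(np.uint8)
    k,lab,st,ce=cv2.connectedComponentsWithStats(m)
    for i in range(1,k):
        if st[i,4]>20: print(n,"blue",st[i],np.round(back(n,ce[i],.059),3))
    m=((r>180)&(b<90)&(g>90)&(g<190)).astype(np.uint8)
    k,lab,st,ce=cv2.connectedComponentsWithStats(m)
    for i in range(1,k):
        if st[i,4]>20: print(n,"or",st[i],np.round(back(n,ce[i],.059),3))
E
```

```text
L top [0.4642 0.2635 0.3287] 18.8 0.085
L scene [0.4682 0.2659 0.3458] 19.8 0.058
L both [0.4656 0.2648 0.3584] 20.5 0.084
R top [ 0.4418  0.0442 -1.2717] -72.9 0.066
R scene [ 0.4452  0.0479 -1.2478] -71.5 0.057
R both [ 0.4419  0.0462 -1.2619] -72.3 0.083
top [421  73   3   4  10] [[ 0.788 -0.109  0.159]] [[0.793, -0.106, 0.159], [0.793, -0.111, 0.159], [0.785, -0.111, 0.159], [0.785, -0.106, 0.159]]
top [481 140  17  21  86] [[ 0.603 -0.259  0.159]] [[0.623, -0.239, 0.159], [0.629, -0.246, 0.159], [0.584, -0.279, 0.159], [0.578, -0.273, 0.159]]
scene [170 204   8  16  54] [[ 0.603 -0.259  0.159]] [[0.584, -0.279, 0.159], [0.578, -0.272, 0.159], [0.623, -0.238, 0.159], [0.628, -0.246, 0.159]]
top blue [354  99  23  14 176] [[0.747 0.021 0.059]]
top blue [293 169  17  16 119] [[0.559 0.185 0.059]]
top blue [256 190  17  12 107] [[0.509 0.28  0.059]]
top blue [368 208  12  17 113] [[0.457 0.001 0.059]]
top or [ 186   15   58   50 1869] [[0.939 0.422 0.059]]
top or [244  23  11  36 189] [[0.932 0.33  0.059]]
top or [200  73  26   5  35] [[0.834 0.427 0.059]]
top or [243 119  14  11  7
[... 998 characters left out ...]
scene or [376 143  10   7  29] [[0.163 0.315 0.059]]
scene or [ 41 154  66  10  95] [[ 0.396 -0.735  0.059]]
scene or [ 47 165  25   1  25] [[ 0.433 -0.77   0.059]]
scene or [ 76 166  24   1  24] [[ 0.421 -0.672  0.059]]
scene or [233 174  27  20  93] [[ 0.413 -0.118  0.059]]
scene or [304 193   6  10  46] [[0.428 0.092 0.059]]
scene or [536 192  23   8  78] [[0.292 0.875 0.059]]
scene or [349 200  12   5  43] [[0.42  0.248 0.059]]
scene or [300 249  12  12  73] [[0.631 0.123 0.059]]
scene or [370 270  42  21 314] [[0.668 0.375 0.059]]
scene or [365 283  43  24 373] [[0.716 0.366 0.059]]
scene or [372 333   3  29  34] [[0.856 0.341 0.059]]
scene or [386 378  50   7  86] [[0.929 0.43  0.059]]
```

Run:
```python
from fit import *
import pickle
o=pickle.load(open("o.pkl","rb"))
yaw=np.radians(-53.3);ax=np.array([np.cos(yaw),np.sin(yaw)]);ay=np.array([-ax[1],ax[0]])
W=np.array([.598,-.253]);O=W+.035*ax;print("W",W,"O",O)
def pt(x,y,z): return [*(O+x*ax+y*ay),z]
tiles=[]
for n,(a,b,c,d) in(("top",(440,110,540,190)),("scene",(130,190,230,270))):
    k=7;im=cv2.resize(o[n][b:d,a:c][:,:,::-1],None,fx=k,fy=k,interpolation=cv2.INTER_CUBIC)
    def dr(P,col): cv2.polylines(im,[np.int32((proj(n,P)+.5-[a,b])*k)],True,col,1)
    dr([pt(-.035,s*.028,z) for s,z in((1,.078),(1,.138),(-1,.138),(-1,.078))],(255,255,0))
    for z0 in(.003,): dr([pt(.05*np.cos(t),.05*np.sin(t),z0) for t in np.linspace(0,6.28,40)],(0,255,255))
    dr([pt(x,y,.159) for x,y in((-.035,.042),(-.035,-.042),(.031,-.042),(.031,.042))],(255,0,255))
    tiles.append(im)
cv2.imwrite("pics/ov.png",cv2.resize(np.hstack(tiles),None,fx=.57,fy=.57)); cv2.imwrite("pics/ovt.png",tiles[0])
cv2.imwrite("pics/ovs.png",tiles[1])
```

```text
W [ 0.598 -0.253] O [ 0.61891688 -0.28106215]
```

View pics/ovt.png

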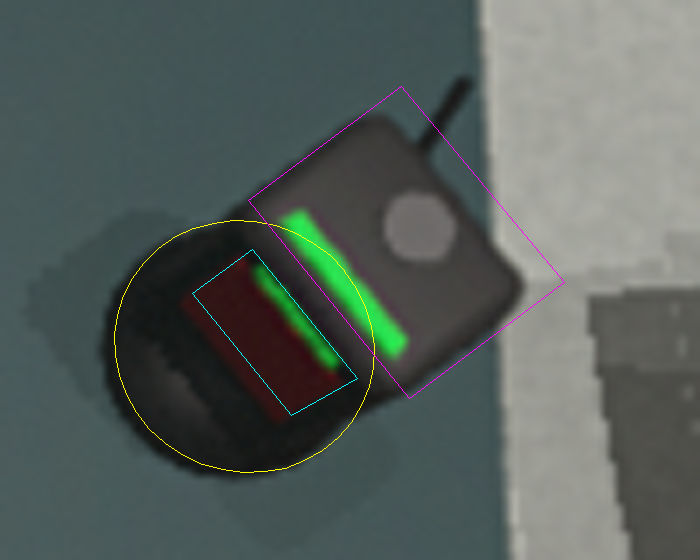

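View pics/ovs.png

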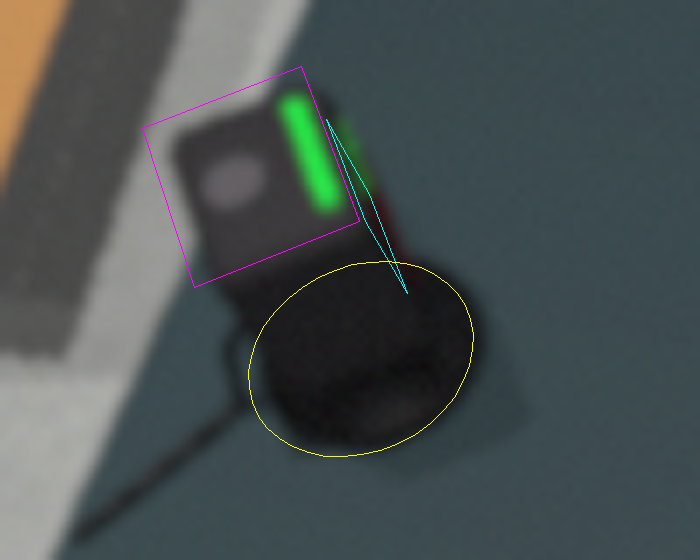

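Both cameras agree on the positions: left carton (.4655,.264) at yaw 19.8°, right carton (.442,.0455) at -72.3°. The window centre is about (.594,-.247), facing yaw 126.7°. I move over the left carton first.

>>> {"op": "carry_out", "data": {
  "series": [
    [[0.27,0.4,0.02],[0,0,6],0],
    [[0.27,0.4,0.02],[0,0,6],0],
    [[0.27,0.4,0.02],[0,0,6],0],
    [[0.27,0.4,0.02],[0,0,6],0],
    [[0.27,0.4,0.02],[0,0,6],0],
    [[0.27,0.4,0.02],[0,0,6],0],
    [[0.27,0.4,0.02],[0,0,6],0],
    [[0.27,0.4,0.02],[0,0,6],0],
    [[0.27,0.4,0.02],[0,0,6],0],
    [[0.27,0.4,0.02],[0,0,6],0],
    [[0.317,0.87,-0.04],[0,0,6],0],
    [[0.317,0.87,-0.04],[0,0,6],0],
    [[0.317,0.87,-0.04],[0,0,6],0],
    [[0.317,0.87,-0.04],[0,0,6],0],
    [[0.317,0.87,-0.04],[0,0,6],0],
    [[0.317,0.87,-0.04],[0,0,6],0],
    [[0.317,0.87,-0.04],[0,0,6],0],
    [[0.317,0.87,-0.04],[0,0,6],0],
    [[0.317,0.87,-0.04],[0,0,6],0],
    [[0.317,0.87,-0.04],[0,0,6],0]
  ],
  "force": 30
}}

```text
time_s: 2.67
ee_pos: [0.4467, 0.1493, 0.1955]
eef_rot: [-0.172, 0.985, 0.0, 0.001]
ft_force: [1.1, -0.4, 0.6]
width: 0.0873
```

>>> {"op": "carry_out", "data": {
  "series": [
    [[0.019,0.1147,-0.08],[0,0,0],0],
    [[0.019,0.1147,-0.08],[0,0,0],0],
    [[0.019,0.1147,-0.08],[0,0,0],0],
    [[0.019,0.1147,-0.08],[0,0,0],0],
    [[0.019,0.1147,-0.08],[0,0,0],0],
    [[0.019,0.1147,-0.08],[0,0,0],0],
    [[0.019,0.1147,-0.08],[0,0,0],0]
  ]
}}

```text
time_s: 3.25
ee_pos: [0.4658, 0.2636, 0.116]
eef_rot: [-0.172, 0.985, 0.0, 0.001]
ft_force: [-0.4, -0.0, 2.3]
width: 0.0872
```

Run:
```python
from h import *
s=arm.sense();print(s["ee_pos"],np.degrees(s["joints"]).round(1),np.degrees(2*np.arctan2(s["eef_rot"][1],s["eef_rot"][0])))
a=imaging.grab_frame("top")[130:290,180:340];b=imaging.grab_frame("scene")[130:290,270:430]
cv2.imwrite("pics/g1.png",cv2.resize(np.hstack([a,b])[:,:,::-1],None,fx=2.5,fy=2.5,interpolation=cv2.INTER_CUBIC))
```

```text
[0.46581514 0.26357522 0.11600204] [  46.9   19.4  -20.7    0.   -49.9 -117.1] 199.77873594433734
```

View pics/g1.png

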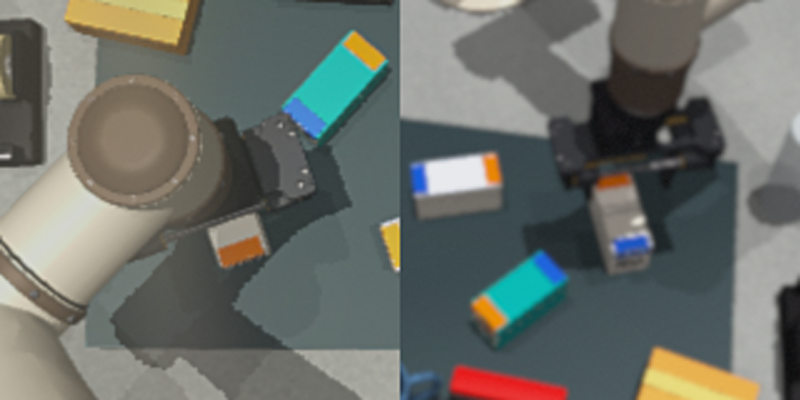

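The scene crop shows the open jaws straddling the white carton at its middle. Descend.

>>> {"op": "carry_out", "data": {
  "series": [
    [[0,0,-0.03],[0,0,0],0],
    [[0,0,-0.055],[0,0,0],0],
    [[0,0,-0.055],[0,0,0],0],
    [[0,0,-0.055],[0,0,0],0],
    [[0,0,-0.055],[0,0,0],0],
    [[0,0,-0.055],[0,0,0],0]
  ]
}}

```text
time_s: 3.85
ee_pos: [0.4672, 0.2639, 0.0636]
eef_rot: [-0.171, 0.985, 0.002, 0.003]
ft_force: [-0.4, -0.2, -0.3]
width: 0.0869
```

```bash
cat > st.py <<'E'
from h import *
s=arm.sense();print(s["time_s"],s["ee_pos"].round(4),"F",s["ft_force"].round(2),"T",s["wrist_torque"].round(3),"eff",s["effort"].round(2),s["width"].round(4),"yaw",np.degrees(2*np.arctan2(s["eef_rot"][1],s["eef_rot"][0])).round(2),np.degrees(s["joints"]).round(1))
E
python3 st.py
```

```text
Traceback (most recent call last):
  File "st.py", line 2, in <module>
    s=arm.sense();print(s["time_s"],s["ee_pos"].round(4),"F",s["ft_force"].round(2),"T",s["wrist_torque"].round(3),"eff",s["effort"].round(2),s["width"].round(4),"yaw",np.degrees(2*np.arctan2(s["eef_rot"][1],s["eef_rot"][0])).round(2),np.degrees(s["joints"]).round(1))
                                                                                                                                              ^^^^^^^^^^^^^^^^
AttributeError: 'float' object has no attribute 'round'
```

Baseline force is -0.3 N. Go down to a TCP height of 0.018 and close.

```bash
sed -i 's/s\["width"\].round(4)/round(float(s["width"]),4)/' st.py; python3 st.py
```

```text
3.85 [0.4672 0.2639 0.0636] F [-0.39 -0.16 -0.31] T [0.014 0.007 0.005] eff [ -0.06 -34.56  13.43   3.    -0.09   0.  ] 0.0869 yaw 199.73 [ 4.680e+01  2.330e+01 -2.390e+01  1.000e-01 -4.240e+01 -1.171e+02]
```

>>> {"op": "carry_out", "data": {
  "series": [
    [[-0.0015,0,-0.02],[0,0,0],0],
    [[-0.0015,0,-0.035],[0,0,0],0],
    [[-0.0015,0,-0.0455],[0,0,0],0],
    [[-0.0015,0,-0.0455],[0,0,0],0],
    [[-0.0015,0,-0.0455],[0,0,0],0],
    [[-0.0015,0,-0.0455],[0,0,0],1],
    [[-0.0015,0,-0.0455],[0,0,0],1],
    [[-0.0015,0,-0.0455],[0,0,0],1],
    [[-0.0015,0,-0.0455],[0,0,0],1],
    [[-0.0015,0,-0.0455],[0,0,0],1],
    [[-0.0015,0,-0.0455],[0,0,0],1],
    [[-0.0015,0,-0.0455],[0,0,0],1],
    [[-0.0015,0,-0.0455],[0,0,0],1],
    [[-0.0015,0,-0.0455],[0,0,0],1]
  ]
}}

```text
time_s: 5.02
ee_pos: [0.4658, 0.2641, 0.0183]
eef_rot: [-0.171, 0.985, 0.002, 0.003]
ft_force: [-0.9, -0.3, 1.4]
width: 0.0502
```

```bash
python3 st.py
```

```text
5.0167 [0.4658 0.2641 0.0183] F [-0.93 -0.32  1.42] T [ 0.168  0.232 -0.032] eff [-4.300e-01 -3.585e+01  1.157e+01  2.650e+00 -6.000e-02  2.000e-02] 0.0502 yaw 199.73 [ 4.700e+01  2.710e+01 -2.630e+01  1.000e-01 -3.610e+01 -1.173e+02]
```

Gripped at 50.2 mm. Lift about 45 mm, gently, and hold.

>>> {"op": "carry_out", "data": {
  "series": [
    [[0,0,0.008],[0,0,0],1],
    [[0,0,0.018],[0,0,0],1],
    [[0,0,0.03],[0,0,0],1],
    [[0,0,0.04],[0,0,0],1],
    [[0,0,0.045],[0,0,0],1],
    [[0,0,0.045],[0,0,0],1],
    [[0,0,0.045],[0,0,0],1],
    [[0,0,0.045],[0,0,0],1],
    [[0,0,0.045],[0,0,0],1],
    [[0,0,0.045],[0,0,0],1],
    [[0,0,0.045],[0,0,0],1],
    [[0,0,0.045],[0,0,0],1]
  ]
}}

```text
time_s: 6.02
ee_pos: [0.4657, 0.264, 0.063]
eef_rot: [-0.171, 0.985, 0.002, 0.003]
ft_force: [-0.4, -0.0, -1.9]
width: 0.0498
```

```bash
python3 st.py
python3 - <<'E'
from h import *
for i in range(2):
    a=imaging.grab_frame("top")[130:290,180:340];b=imaging.grab_frame("scene")[130:290,270:430];s=arm.sense();print(s["ft_force"])
cv2.imwrite("pics/g2.png",cv2.resize(np.hstack([a,b])[:,:,::-1],None,fx=2.5,fy=2.5,interpolation=cv2.INTER_CUBIC))
E
```

```text
6.0167 [0.4657 0.264  0.063 ] F [-0.36 -0.03 -1.92] T [0.004 0.039 0.029] eff [ -0.   -35.85  14.09   3.22  -0.07   0.  ] 0.0498 yaw 199.74 [ 4.700e+01  2.330e+01 -2.410e+01  1.000e-01 -4.230e+01 -1.173e+02]
[-0.22758336 -0.11607522 -2.35453822]
[-0.27046941 -0.23366207 -1.15800902]
```

View pics/g2.png

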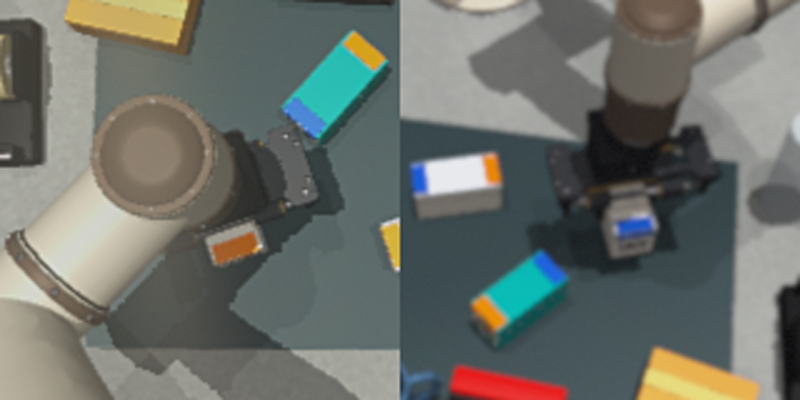

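About 1.5 N net, or roughly 0.16 kg, so this looks like the lighter one. Set it back in the same place.

>>> {"op": "carry_out", "data": {
  "series": [
    [[0,0,-0.012],[0,0,0],1],
    [[0,0,-0.024],[0,0,0],1],
    [[0,0,-0.034],[0,0,0],1],
    [[0,0,-0.04],[0,0,0],1],
    [[0,0,-0.043],[0,0,0],1],
    [[0,0,-0.0447],[0,0,0],1],
    [[0,0,-0.0447],[0,0,0],1],
    [[0,0,-0.0447],[0,0,0],1],
    [[0,0,-0.0447],[0,0,0],0.4],
    [[0,0,-0.0447],[0,0,0],0.2],
    [[0,0,-0.0447],[0,0,0],0],
    [[0,0,-0.0447],[0,0,0],0],
    [[0,0,-0.0447],[0,0,0],0],
    [[0,0,-0.0447],[0,0,0],0],
    [[0,0,-0.0447],[0,0,0],0],
    [[0,0,-0.0447],[0,0,0],0]
  ]
}}

```text
time_s: 7.55
ee_pos: [0.4658, 0.2641, 0.0185]
eef_rot: [-0.171, 0.985, 0.002, 0.003]
ft_force: [-0.0, 0.7, -0.9]
width: 0.0847
```

```bash
python3 st.py
```

```text
7.55 [0.4658 0.2641 0.0185] F [-0.    0.68 -0.93] T [ 0.002  0.057 -0.008] eff [ -0.   -36.58  11.96   2.66  -0.07   0.  ] 0.0847 yaw 199.73 [ 4.700e+01  2.710e+01 -2.630e+01  1.000e-01 -3.620e+01 -1.173e+02]
```

Released. Rise, then go over to the right carton with an 88° turn.

>>> {"op": "carry_out", "data": {
  "series": [
    [[0,0,0.03],[0,0,0],0],
    [[0,0,0.07],[0,0,0],0],
    [[0,0,0.11],[0,0,0],0],
    [[0,0,0.11],[0,0,0],0],
    [[-0.024,-0.2186,0.1],[0,0,88],0],
    [[-0.024,-0.2186,0.1],[0,0,88],0],
    [[-0.024,-0.2186,0.1],[0,0,88],0],
    [[-0.024,-0.2186,0.1],[0,0,88],0],
    [[-0.024,-0.2186,0.1],[0,0,88],0],
    [[-0.024,-0.2186,0.1],[0,0,88],0],
    [[-0.024,-0.2186,0.1],[0,0,88],0],
    [[-0.024,-0.2186,0.1],[0,0,88],0],
    [[-0.024,-0.2186,0.1],[0,0,88],0],
    [[-0.024,-0.2186,0.1],[0,0,88],0],
    [[-0.024,-0.2186,0.1],[0,0,88],0],
    [[-0.024,-0.2186,0.1],[0,0,88],0],
    [[-0.024,-0.2186,0.1],[0,0,88],0],
    [[-0.024,-0.2186,0.1],[0,0,88],0],
    [[-0.024,-0.2186,0.1],[0,0,88],0],
    [[-0.024,-0.2186,0.1],[0,0,88],0]
  ]
}}

```text
time_s: 9.22
ee_pos: [0.4417, 0.0455, 0.1185]
eef_rot: [0.807, -0.59, -0.003, -0.001]
ft_force: [0.3, -0.6, 0.4]
width: 0.0868
```

```bash
python3 st.py
python3 - <<'E'
from fit import *
T=imaging.grab_frame("top");S=imaging.grab_frame("scene")
for n in("top","scene"):
  for q in imaging.silhouettes(n,"carton_a"):
    print(n,round(q["score"],2),np.round(q["rect"]))
a=T[130:290,230:390];b=S[130:290,230:390]
cv2.imwrite("pics/g3.png",cv2.resize(np.hstack([a,b])[:,:,::-1],None,fx=2.5,fy=2.5,interpolation=cv2.INTER_CUBIC))
for n,im in(("top",T),("scene",S)):
    im=im.astype(int);r,g,b=im[...,0],im[...,1],im[...,2]
    for c,m in(("blue",(b>120)&(r<110)&(g<150)&(b>g+40)),("or",(r>150)&(b<90)&(g>70)&(g<190))):
        k,lab,st,ce=cv2.connectedComponentsWithStats(m.astype(np.uint8))
        for i in range(1,k):
            P=back(n,ce[i],.059)[0]
            if st[i,4]>20 and abs(P[0]-.45)<.1 and abs(P[1]-.15)<.2: print(n,c,st[i],P.round(4))
E
```

```text
9.2167 [0.4417 0.0455 0.1185] F [ 0.27 -0.58  0.36] T [ 0.015  0.107 -0.018] eff [-0.000e+00 -2.513e+01  1.468e+01  3.300e+00  2.000e-02 -0.000e+00] 0.0868 yaw -72.36 [ 26.7  11.1 -32.1  -0.5 -46.9  -8.7]
top 0.83 [292. 141. 331. 188.]
top 0.82 [257. 189. 283. 227.]
top 0.62 [238. 291. 279. 343.]
scene 0.81 [347. 200. 368. 240.]
scene 0.7 [298. 232. 337. 268.]
scene 0.68 [363. 142. 387. 176.]
scene 0.65 [274. 194. 309. 219.]
top blue [256 190  17  11 109] [0.5095 0.2798 0.059 ]
scene blue [275 197   6  10  35] [0.4614 0.0022 0.059 ]
scene blue [356 225  14   7  73] [0.5139 0.2812 0.059 ]
scene or [348 200  13   5  51] [0.4202 0.2468 0.059 ]
```

View pics/g3.png

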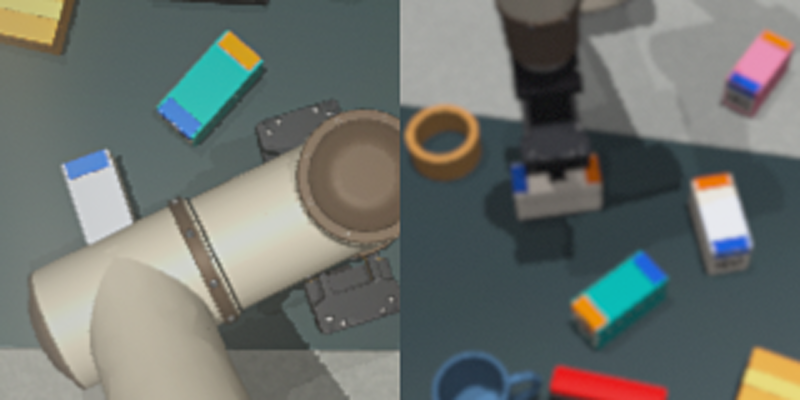

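The left carton stands where it was, with its bands within about 1 mm. The fingers are over the middle of the right carton. Descend, pause for a baseline, then grasp.

>>> {"op": "carry_out", "data": {
  "series": [
    [[0,0,-0.03],[0,0,0],0],
    [[0,0,-0.055],[0,0,0],0],
    [[0,0,-0.055],[0,0,0],0],
    [[0,0,-0.055],[0,0,0],0],
    [[0,0,-0.055],[0,0,0],0],
    [[0,0,-0.055],[0,0,0],0]
  ]
}}

```text
time_s: 9.92
ee_pos: [0.443, 0.046, 0.0649]
eef_rot: [0.808, -0.59, -0.003, -0.002]
ft_force: [-0.2, 1.2, -0.5]
width: 0.0869
```

```bash
python3 st.py
```

```text
9.9167 [0.443  0.046  0.0649] F [-0.19  1.22 -0.5 ] T [ 0.043  0.098 -0.019] eff [-1.000e-02 -2.691e+01  1.231e+01  2.780e+00  1.000e-02 -0.000e+00] 0.0869 yaw -72.28 [ 26.7  16.  -35.7  -0.6 -38.2  -8.5]
```

>>> {"op": "carry_out", "data": {
  "series": [
    [[0,0,-0.02],[0,0,0],0],
    [[0,0,-0.035],[0,0,0],0],
    [[0,0,-0.0455],[0,0,0],0],
    [[0,0,-0.0455],[0,0,0],0],
    [[0,0,-0.0455],[0,0,0],0],
    [[0,0,-0.0455],[0,0,0],1],
    [[0,0,-0.0455],[0,0,0],1],
    [[0,0,-0.0455],[0,0,0],1],
    [[0,0,-0.0455],[0,0,0],1],
    [[0,0,-0.0455],[0,0,0],1],
    [[0,0,-0.0455],[0,0,0],1],
    [[0,0,-0.0455],[0,0,0],1],
    [[0,0,-0.0455],[0,0,0],1],
    [[0,0,-0.0455],[0,0,0],1]
  ],
  "force": 35
}}

```text
time_s: 11.08
ee_pos: [0.4425, 0.0458, 0.0195]
eef_rot: [0.808, -0.59, -0.003, -0.002]
ft_force: [-2.3, -0.2, 4.1]
width: 0.0497
```

```bash
python3 st.py
```

```text
11.0833 [0.4425 0.0458 0.0195] F [-2.29 -0.23  4.06] T [0.022 0.818 0.053] eff [-1.900e-01 -2.830e+01  1.074e+01  2.410e+00  6.300e-01 -1.000e-02] 0.0497 yaw -72.27 [ 26.7  20.8 -38.2  -0.7 -30.9  -8.3]
```

>>> {"op": "carry_out", "data": {
  "series": [
    [[0,0,0.008],[0,0,0],1],
    [[0,0,0.018],[0,0,0],1],
    [[0,0,0.03],[0,0,0],1],
    [[0,0,0.04],[0,0,0],1],
    [[0,0,0.045],[0,0,0],1],
    [[0,0,0.045],[0,0,0],1],
    [[0,0,0.045],[0,0,0],1],
    [[0,0,0.045],[0,0,0],1],
    [[0,0,0.045],[0,0,0],1],
    [[0,0,0.045],[0,0,0],1],
    [[0,0,0.045],[0,0,0],1],
    [[0,0,0.045],[0,0,0],1]
  ]
}}

```text
time_s: 12.08
ee_pos: [0.4424, 0.0458, 0.0642]
eef_rot: [0.808, -0.59, -0.003, -0.001]
ft_force: [-1.3, -0.3, -4.1]
width: 0.0495
```

```bash
python3 st.py
python3 - <<'E'
from h import *
for i in range(2):
    a=imaging.grab_frame("top")[130:290,270:430];b=imaging.grab_frame("scene")[130:290,230:390];s=arm.sense();print(s["ft_force"],s["wrist_torque"])
cv2.imwrite("pics/g4.png",cv2.resize(np.hstack([a,b])[:,:,::-1],None,fx=2.5,fy=2.5,interpolation=cv2.INTER_CUBIC))
E
```

```text
12.0833 [0.4424 0.0458 0.0642] F [-1.25 -0.31 -4.05] T [0.033 0.09  0.   ] eff [-0.000e+00 -2.906e+01  1.346e+01  3.180e+00  2.000e-02  0.000e+00] 0.0495 yaw -72.28 [ 26.7  16.1 -35.7  -0.6 -38.2  -8.5]
[-0.20581081 -0.80791342 -3.70214241] [-0.02475332  0.09440317 -0.03725881]
[ 0.39725075 -0.26932464 -3.1369354 ] [ 0.0147952   0.09615976 -0.00591043]
```

View pics/g4.png

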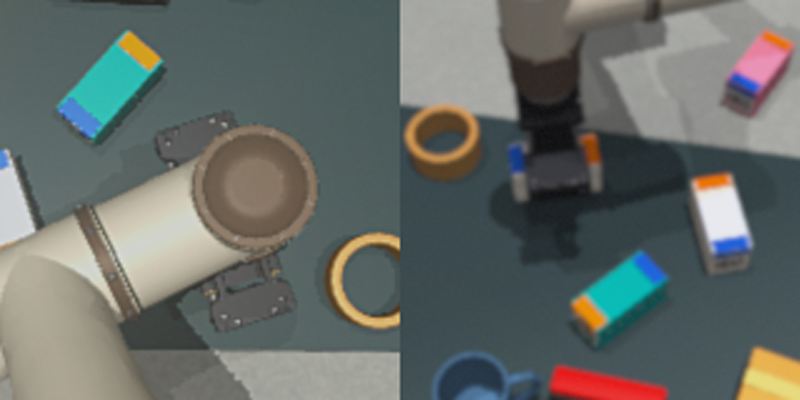

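The right carton reads about 3.7 N against 1.8 N (joint efforts show the same 2:1 ratio), so it is the heavier one. Carry it to the scanner, blue end towards the window.

>>> {"op": "carry_out", "data": {
  "series": [
    [[0,0,0.015],[0,0,0],1],
    [[0,0,0.03],[0,0,0],1],
    [[0.008,-0.02,0.03],[0,0,2],1],
    [[0.016,-0.04,0.03],[0,0,4],1],
    [[0.025,-0.06,0.03],[0,0,6],1],
    [[0.033,-0.08,0.03],[0,0,8],1],
    [[0.042,-0.1,0.03],[0,0,10],1],
    [[0.05,-0.12,0.03],[0,0,12],1],
    [[0.058,-0.14,0.03],[0,0,14],1],
    [[0.067,-0.16,0.03],[0,0,16],1],
    [[0.075,-0.18,0.03],[0,0,18],1],
    [[0.082,-0.196,0.03],[0,0,19],1],
    [[0.0856,-0.2048,0.03],[0,0,19],1],
    [[0.0856,-0.2048,0.03],[0,0,19],1],
    [[0.0856,-0.2048,0.03],[0,0,19],1],
    [[0.0856,-0.2048,0.03],[0,0,19],1]
  ]
}}

```text
time_s: 13.62
ee_pos: [0.5274, -0.1583, 0.0941]
eef_rot: [0.894, -0.448, -0.004, -0.001]
ft_force: [0.6, 0.1, -4.0]
width: 0.0498
```

```bash
cat > look.py <<'E'
from fit import *
import sys
T=imaging.grab_frame("top");S=imaging.grab_frame("scene")
a=T[100:260,370:530];b=S[130:290,130:290]
cv2.imwrite(f"pics/{sys.argv[1]}.png",cv2.resize(np.hstack([a,b])[:,:,::-1],None,fx=2.5,fy=2.5,interpolation=cv2.INTER_CUBIC))
E
python3 st.py; python3 look.py s1
```

```text
13.6167 [ 0.5274 -0.1583  0.0941] F [ 0.56  0.15 -4.04] T [-0.037  0.089  0.042] eff [ -0.34 -37.58  16.44   3.84   0.06  -0.  ] 0.0498 yaw -53.28 [ -0.   22.4 -19.4  -0.4 -48.5  37. ]
```

View pics/s1.png

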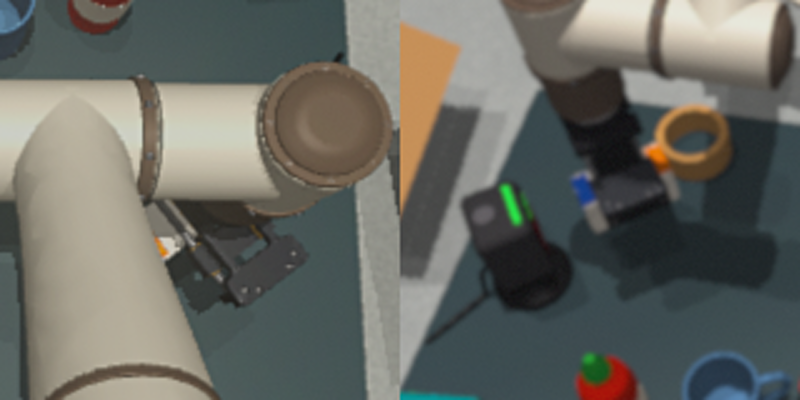

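The carton is before the window with its blue end facing it. I check alignment numerically and hold for over a second.

>>> {"op": "carry_out", "data": {
  "series": [
    [[0,0,0],[0,0,0],1],
    [[0,0,0],[0,0,0],1],
    [[0,0,0],[0,0,0],1],
    [[0,0,0],[0,0,0],1],
    [[0,0,0],[0,0,0],1],
    [[0,0,0],[0,0,0],1],
    [[0,0,0],[0,0,0],1],
    [[0,0,0],[0,0,0],1],
    [[0,0,0],[0,0,0],1],
    [[0,0,0],[0,0,0],1],
    [[0,0,0],[0,0,0],1],
    [[0,0,0],[0,0,0],1],
    [[0,0,0],[0,0,0],1],
    [[0,0,0],[0,0,0],1],
    [[0,0,0],[0,0,0],1],
    [[0,0,0],[0,0,0],1],
    [[0,0,0],[0,0,0],1],
    [[0,0,0],[0,0,0],1]
  ]
}}

```text
time_s: 15.22
ee_pos: [0.5276, -0.1582, 0.0944]
eef_rot: [0.894, -0.448, -0.003, -0.001]
ft_force: [-0.2, 0.5, -3.2]
width: 0.05
```

```bash
cat > ov.py <<'E'
from fit import *
import sys
name,yawc=sys.argv[1],np.radians(float(sys.argv[2]))
s=arm.sense();p=s["ee_pos"];z0=p[2]-.0165
B=carton(p[0],p[1],yawc,z0);ax=np.array([np.cos(yawc),np.sin(yawc),0]);ay=np.array([-ax[1],ax[0],0])
tiles=[]
for n,(a,b,c,d) in(("scene",(150,160,270,260)),):
    k=6;im=cv2.resize(imaging.grab_frame(n)[b:d,a:c][:,:,::-1],None,fx=k,fy=k,interpolation=cv2.INTER_CUBIC)
    def dr(P,col): cv2.polylines(im,[np.int32((proj(n,P)+.5-[a,b])*k)],True,col,1)
    base=np.array([p[0],p[1],z0])
    for h in(0,.056): dr([base+ax*.055*i+ay*.025*j+[0,0,h] for i,j in((1,1),(1,-1),(-1,-1),(-1,1))],(0,255,255))
    sx=np.array([.598,-.801,0]);sy=np.array([.801,.598,0]);W=np.array([.594,-.247,.108])
    dr([W+sy*i*.028+[0,0,j*.03] for i,j in((1,1),(1,-1),(-1,-1),(-1,1))],(255,255,0))
    tiles.append(im)
cv2.imwrite(f"pics/{name}.png",tiles[0])
for sgn,l in((1,"blue"),(-1,"orange")):
    L=base+sgn*ax*.055+[0,0,.03];d=W-L;print(l,"dist",d@sx,"side",d@sy,"dz",d[2])
E
python3 st.py; python3 ov.py s2 -53.3
```

```text
15.2167 [ 0.5276 -0.1582  0.0944] F [-0.16  0.48 -3.22] T [-0.031  0.162  0.007] eff [ -0.   -37.79  16.32   3.81   0.05   0.  ] 0.05 yaw -53.23 [  0.   22.4 -19.4  -0.4 -48.5  37. ]
blue dist 0.055869342354225374 side 7.637333938615223e-05 dz 8.131116123120952e-05
orange dist 0.16582557653659227 side -7.676838954848164e-06 dz 8.131116123120952e-05
```

View pics/s2.png

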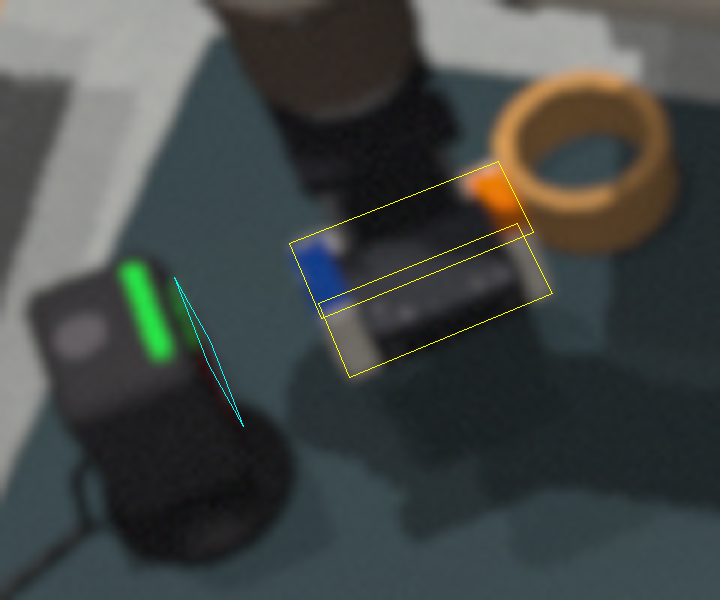

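The overlay fits: blue label 56 mm before the window, centred and level. Back off 60 mm and turn round by -180° in two halves.

>>> {"op": "carry_out", "data": {
  "series": [
    [[-0.012,0.016,0],[0,0,0],1],
    [[-0.024,0.032,0],[0,0,0],1],
    [[-0.036,0.048,0],[0,0,-3],1],
    [[-0.036,0.048,0],[0,0,-9],1],
    [[-0.036,0.048,0],[0,0,-15],1],
    [[-0.036,0.048,0],[0,0,-21],1],
    [[-0.036,0.048,0],[0,0,-27],1],
    [[-0.036,0.048,0],[0,0,-33],1],
    [[-0.036,0.048,0],[0,0,-39],1],
    [[-0.036,0.048,0],[0,0,-45],1],
    [[-0.036,0.048,0],[0,0,-51],1],
    [[-0.036,0.048,0],[0,0,-57],1],
    [[-0.036,0.048,0],[0,0,-63],1],
    [[-0.036,0.048,0],[0,0,-69],1],
    [[-0.036,0.048,0],[0,0,-75],1],
    [[-0.036,0.048,0],[0,0,-81],1],
    [[-0.036,0.048,0],[0,0,-86],1],
    [[-0.036,0.048,0],[0,0,-89],1],
    [[-0.036,0.048,0],[0,0,-90],1],
    [[-0.036,0.048,0],[0,0,-90],1]
  ]
}}

```text
time_s: 16.93
ee_pos: [0.4917, -0.1102, 0.0945]
eef_rot: [-0.316, 0.949, 0.001, 0.003]
ft_force: [-0.0, -0.9, -4.5]
width: 0.0498
```

```bash
python3 st.py
```

```text
16.9333 [ 0.4917 -0.1102  0.0945] F [-0.03 -0.86 -4.48] T [ 0.003  0.031 -0.036] eff [ 0.000e+00 -3.312e+01  1.553e+01  3.670e+00 -2.000e-02 -1.300e-01] 0.0498 yaw 216.8 [  5.7  18.2 -26.3  -0.3 -45.2 -58.7]
```

>>> {"op": "carry_out", "data": {
  "series": [
    [[0,0,0],[0,0,-3],1],
    [[0,0,0],[0,0,-9],1],
    [[0,0,0],[0,0,-15],1],
    [[0,0,0],[0,0,-21],1],
    [[0,0,0],[0,0,-27],1],
    [[0,0,0],[0,0,-33],1],
    [[0,0,0],[0,0,-39],1],
    [[0,0,0],[0,0,-45],1],
    [[0,0,0],[0,0,-51],1],
    [[0,0,0],[0,0,-57],1],
    [[0,0,0],[0,0,-63],1],
    [[0,0,0],[0,0,-69],1],
    [[0,0,0],[0,0,-75],1],
    [[0,0,0],[0,0,-81],1],
    [[0,0,0],[0,0,-86],1],
    [[0,0,0],[0,0,-89],1],
    [[0,0,0],[0,0,-90],1],
    [[0,0,0],[0,0,-90],1],
    [[0,0,0],[0,0,-90],1]
  ]
}}

```text
time_s: 18.52
ee_pos: [0.4917, -0.1101, 0.0945]
eef_rot: [0.447, 0.895, -0.001, 0.003]
ft_force: [-0.4, 0.1, -4.3]
width: 0.0499
```

```bash
python3 st.py
```

```text
18.5167 [ 0.4917 -0.1101  0.0945] F [-0.42  0.12 -4.3 ] T [-0.067  0.02  -0.02 ] eff [ 0.000e+00 -3.301e+01  1.548e+01  3.600e+00 -5.000e-02 -1.000e-02] 0.0499 yaw 126.9 [   6.1   18.1  -26.7    0.5  -44.9 -149.5]
```

>>> {"op": "carry_out", "data": {
  "series": [
    [[0.012,-0.016,0],[0,0,0],1],
    [[0.024,-0.032,0],[0,0,0],1],
    [[0.033,-0.044,0],[0,0,0],1],
    [[0.036,-0.048,0],[0,0,0],1],
    [[0.036,-0.048,0],[0,0,0],1],
    [[0.036,-0.048,0],[0,0,0],1],
    [[0.036,-0.048,0],[0,0,0],1],
    [[0.036,-0.048,0],[0,0,0],1],
    [[0.036,-0.048,0],[0,0,0],1],
    [[0.036,-0.048,0],[0,0,0],1],
    [[0.036,-0.048,0],[0,0,0],1],
    [[0.036,-0.048,0],[0,0,0],1],
    [[0.036,-0.048,0],[0,0,0],1],
    [[0.036,-0.048,0],[0,0,0],1],
    [[0.036,-0.048,0],[0,0,0],1],
    [[0.036,-0.048,0],[0,0,0],1],
    [[0.036,-0.048,0],[0,0,0],1],
    [[0.036,-0.048,0],[0,0,0],1],
    [[0.036,-0.048,0],[0,0,0],1],
    [[0.036,-0.048,0],[0,0,0],1]
  ]
}}

```text
time_s: 20.18
ee_pos: [0.5277, -0.1582, 0.0945]
eef_rot: [0.447, 0.895, -0.001, 0.003]
ft_force: [-0.0, -0.4, -4.5]
width: 0.0497
```

```bash
python3 st.py; python3 ov.py s3 126.9
python3 - <<'E'
from h import *
cv2.imwrite("pics/end.png",imaging.grab_frame("scene")[:,:,::-1])
E
```

```text
20.1833 [ 0.5277 -0.1582  0.0945] F [-0.01 -0.36 -4.49] T [-0.13   0.062  0.045] eff [ -0.   -37.31  16.13   3.76  -0.06   0.  ] 0.0497 yaw 126.89 [   0.4   22.1  -20.2    0.4  -47.4 -143.7]
blue dist 0.1658004494315154 side 0.0001519560326655317 dz -7.693314760748304e-06
orange dist 0.055844591750281204 side -0.00014781318551738976 dz -7.693314760748304e-06
```

View pics/s3.png

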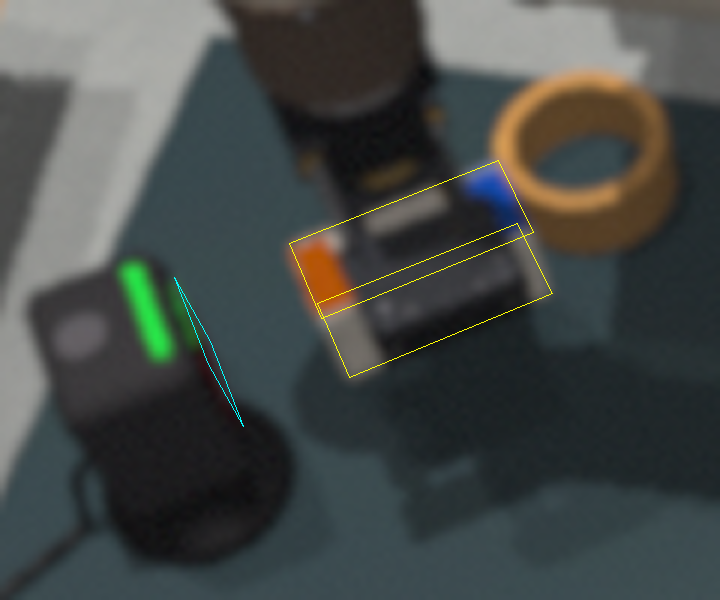

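View pics/end.png

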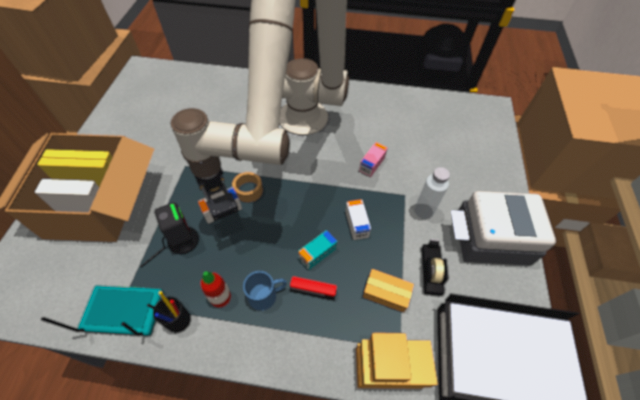

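The orange end faces the window squarely at 56 mm, and nothing else has moved. Handing in.

```bash
python3 -c "
from workcell import arm
print(arm.hand_in())"; python3 st.py
```

```text
the job is handed in; nothing more can be done
None
the job is handed in; nothing more can be done
```

The job is done and handed in at about 20 s of the 72 s allowed. The heavier carton is still held in the gripper at the scanner.

- **Weighing:** I lifted both white cartons about 45 mm. The left one read about 1.5 N (0.16 kg). The right one read 3.1 to 4.5 N across readings, roughly 0.4 kg, so it is the heavier. The force readings scattered by about 0.6 N, but the joint efforts gave the same ratio of roughly two to one.
- **Lighter carton:** It was set back where it stood. After release its bands lay within about 1 mm of the first measurement on most points, and within about 2 mm on one. The last scene picture still shows it standing there.
- **Scanning:** Each label was shown about 56 mm before the window. By my measurement it was centred and level to within a millimetre and square within about 1°. Blue was held for more than 1.5 s, then the carton was backed off, turned and brought back with orange facing for more than a second.
- **Window position:** I corrected my first estimate of the window by about 7 mm from the picture, so the 56 mm is good to several millimetres, well inside the 20 to 100 mm range.
- **Last check:** The final scene picture showed the carton level in the grip (49.7 mm opening) and everything else apparently in its place. No check failed.

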